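Put the press nests back on their own storage seats

TASK

The three press nests were put away on one another's storage seats. Put each nest on the seat whose black sample part fits that nest, lying flat on the tray floor, upright inside the lips; the seat without a sample is a free spot for parking on the way and ends up empty again. Set the nests down, do not drop or throw them, and leave the parts bin, the drill chuck and the spanner where they are.

Things in the scene. Friction and masses are not known exactly. Their poses are not given: they have to be found in the camera images.
- nest_ring: Press nest for the ring moulding. Loose, about 0.3 kg. Aluminium base plate 84 (x) x 64 (y) x 12 mm high with a white plastic form standing centred on it. Origin: centre of the underside of the base plate; z up. Form: round, diameter 52 mm, from z = 12 to 46 mm, with a centre spigot 26 mm in diameter up to z = 54 mm, over which the ring fits.
- nest_bar: Press nest for the link (bar) moulding. Loose, about 0.3 kg. Aluminium base plate 84 (x) x 64 (y) x 12 mm high with a white plastic form standing centred on it. Origin: centre of the underside of the base plate; z up. Form: long block 72 (x) x 38 (y) mm from z = 12 to 54 mm, with a straight open groove 22 mm wide and 8 mm deep along x in its top, in which the link lies.
- nest_cap: Press nest for the square cap moulding. Loose, about 0.3 kg. Aluminium base plate 84 (x) x 64 (y) x 12 mm high with a white plastic form standing centred on it. Origin: centre of the underside of the base plate; z up. Form: square block 56 x 56 mm from z = 12 to 54 mm, with a square recess 48 x 48 mm, 8 mm deep in its top, into which the cap fits.
- seat_ring: Seat of the ring nest. Fixed grey tray: floor 6 mm thick; lip all round 4 mm thick, top at z = 14 mm; pocket inside 100 (x) x 80 (y) mm, so a nest base (84 along x, 64 along y) has 8 mm to spare each side. On its +x side a tab to x = 108 mm carries the fixed sample (at x = 81 mm): a black ring, 48 mm outside, 28 mm inside, 9 mm high. Origin: underside, centre of the pocket; z up.
- seat_bar: Seat of the bar nest. Fixed grey tray: floor 6 mm thick; lip all round 4 mm thick, top at z = 14 mm; pocket inside 100 (x) x 80 (y) mm, so a nest base (84 along x, 64 along y) has 8 mm to spare each side. On its +x side a tab to x = 108 mm carries the fixed sample (at x = 81 mm): a black link with round ends, 66 mm long (along y), 20 wide, 9 high. Origin: underside, centre of the pocket; z up.
- seat_cap: Seat of the cap nest. Fixed grey tray: floor 6 mm thick; lip all round 4 mm thick, top at z = 14 mm; pocket inside 100 (x) x 80 (y) mm, so a nest base (84 along x, 64 along y) has 8 mm to spare each side. On its +x side a tab to x = 108 mm carries the fixed sample (at x = 81 mm): a black square cap, open upwards, 46 x 46 x 9 mm. Origin: underside, centre of the pocket; z up.
- seat_spare: Spare seat, empty at the start. Fixed grey tray: floor 6 mm thick; lip all round 4 mm thick, top at z = 14 mm; pocket inside 100 (x) x 80 (y) mm, so a nest base (84 along x, 64 along y) has 8 mm to spare each side. On its +x side a tab to x = 108 mm without a sample. Origin: underside, centre of the pocket; z up.
- parts_bin: Bystander: blue open plastic bin with black mouldings, 160 x 110 x 60 mm, loose. Origin: centre of its underside.
- drill_chuck: Bystander: steel drill chuck standing on its jaws, diameter 45 mm, 70 mm high, loose. Origin: centre of its underside.
- spanner: Bystander: steel open-ended spanner, 170 mm long, lying flat and loose along its own x axis. Origin: near its middle, on the underside.
Mind the look-alikes: they are no part of the job. What is shaped like the nest_bar but blue or pink is not meant.

How it is judged (in metres and radians):
At the end, for the whole second after the job is handed in: Each nest rests released in the tray with its sample: origin within 12 mm of the tray's (horizontal), underside 3 to 9 mm above the tray's underside, tilt below 0.06 rad, long side within 0.3 rad of the tray's x (either way round) (horizontal distance between nest_ring and seat_ring below 0.012 m and z of nest_ring in the frame of seat_ring between 0.003 and 0.009 m and angle between each of nest_ring, nest_bar, nest_cap's own z axis and vertical below 0.06 rad and angle between the x axis of nest_ring and the x axis of seat_ring, either way round below 0.3 rad and linear speed of each of nest_ring, nest_bar, nest_cap below 0.02 m/s and angular speed of each of nest_ring, nest_bar, nest_cap below 0.1 rad/s and horizontal distance between nest_bar and seat_bar below 0.012 m and z of nest_bar in the frame of seat_bar between 0.003 and 0.009 m and angle between the x axis of nest_bar and the x axis of seat_bar, either way round below 0.3 rad and horizontal distance between nest_cap and seat_cap below 0.012 m and z of nest_cap in the frame of seat_cap between 0.003 and 0.009 m and angle between the x axis of nest_cap and the x axis of seat_cap, either way round below 0.3 rad); the robot touches nothing.
It fails at once if the parts bin, the drill chuck or the spanner was shifted by more than 20 mm (distance of any of parts_bin, drill_chuck, spanner from where it was at the start of the episode above 0.02 m).
It fails at once if a nest was dropped or thrown (faster than 0.7 m/s with no finger on it) ((linear speed of nest_ring above 0.7 m/s and contact force between the fingers and nest_ring below 0.05 N) or (linear speed of nest_bar above 0.7 m/s and contact force between the fingers and nest_bar below 0.05 N) or (linear speed of nest_cap above 0.7 m/s and contact force between the fingers and nest_cap below 0.05 N)).
It also fails if it takes over 102 s, if anything falls off the work surface, if the arm or the gripper's body presses on something with over 40 N, if the wrist force passes 120 N, or if a joint passes its speed limit or range.

ROBOT

A 6-joint arm with a two-finger parallel gripper is mounted at the origin on the work surface. World frame = base frame: x ahead of the robot, y to its left, z up, the work surface at z = 0. Lengths are in mm, angles in rad, forces in N, time in s.
With the tool pointing down it reaches from about 275 to 1000 mm from the base axis. Payload 8.4 kg.
Tool frame: the origin (TCP) lies at the very end of the fingers, on their centre line; the grasp point (between the pads) lies 19 mm behind it; z points along the fingers, x is the direction in which the jaws open and shut, and the axes are right-handed (so a half turn about z gives the same grasp; the last joint's range is limited). The gripper opens to 85 mm and grips with 20 to 120 N. Pads are 22 mm wide; open, the fingers measure 114 mm over their backs; the gripper's body (76 mm by 85 mm) begins 54 mm behind the grasp point. The pads swing forward as they close: fully open they stand 13 mm farther back than shut.
Start: joints at [-1.204, 0.353, 1.633, -0, 1.155, -0.002], TCP at [225.309, -582.978, 231.281] pointing down, gripper open.
Joint ranges: [-2.63, 2.63], [-0.92, 2.1], [0.06, 2.66], [-1.3, 4.44], [0, 2.69], [-3.02, 3.02]. Speed limits (rad/s): [2.22, 2.22, 2.79, 3.14, 3.14, 3.14].

INTERFACE

Orientations are given as [roll, pitch, yaw] about the fixed x, y, z axes, in that order (R = Rz(yaw) Ry(pitch) Rx(roll)).
In Python, from rig import r gives the robot as it stands.
- The arm moves only by the tool arm_command, never from a script. Its argument "targets" is a list of rows, each a list of 6 numbers: the shift along the tool's x, y, z in m, then the turn, a rotation vector about the tool's x, y, z in rad. A call has 1 to 20 rows; each row shifts and turns the commanded pose from where the row before left it, along the tool's axes as they then stand; what a row does not reach is not made up. A row lasts 1/12 s, in which the tool goes at most 41.7 mm and 7.16 degrees, less where a joint would pass 70% of its speed; a pose out of reach is approached as far as the arm can. A call is refused whole if a number of a shift passes 0.0417 or a number of a turn 0.125, either way. A call with a gripper value outside its range is refused whole. "fingers" is the finger opening in m, from 0 to 0.0854, set as the call begins (left out, the last holds). The fingers move at their own pace and stop on an object; "squeeze" is the grip in N (left out, the last holds). Time passes only in rows, so rows that do not move let the fingers close. It gives the time, the measured TCP pose, the force and the opening at its end, in the units of the state.
- r.sense(): the state, without advancing time (a new reading comes with each control period).
- r.grab_frame(name): name is "side" or "top" or "wrist"; returns a dict with "image" (420x560x3 uint8, blue, green, red), "fx", "fy", "cx", "cy" (pixels), "xyz" and "orientation" of the camera in the world. Camera axes: x right, y down, z forward; pixel columns grow to the right and rows downward; lengths in mm; the calibration is good to about 2 mm. A picture is of the moment at which its call begins. There is no depth.
- r.sign_off(): hands the job in, once; it reports no verdict.
The state is a dict: "clock": time; "qpos": joint angles; "qvel": joint speeds; "joint_efforts": joint torques, N m; "eef_pos": TCP position; "tcp_rot": TCP orientation; "contact_force": force on the tool from outside, world axes, zero at the start; "wrist_torque": the same for the moment, N m; "opening": opening from 0.0 (shut) to 1.0 (fully open).
Only numpy, scipy, OpenCV 4.12 (cv2) and the standard library are available. Lean on these libraries where they do the work, as an engineer would, in place of code of your own. Each camera call takes 0.05 s, during which the arm holds its last target.

## Working session

There is one attempt and no reset: what is moved stays moved. The work goes in short steps, Python scripts to look and compute and a tool call to move; the robot and the scene stay as the last step left them, time stands still between calls to the robot, and variables do not carry over. Pictures are saved under pics/ and viewed, and the job is handed in when it is done.

Besides the shell and the picture viewer there is one more tool, called after "Request:" by a JSON object that holds its "op" and its "data". arm_command: Moves the arm, as the interface text tells. Its arguments: {"type":"object","properties":{"targets":{"type":"array"},"fingers":{"type":"number"},"squeeze":{"type":"number"}},"required":["targets"]}

```bash
mkdir -p pics; ls
python3 - <<'E'
from rig import r
import cv2,json,numpy as np
s=r.sense();print(s)
for n in ["top","side","wrist"]:
    f=r.grab_frame(n);cv2.imwrite(f"pics/{n}0.png",f["image"])
    print(n,{k:v for k,v in f.items() if k!="image"})
    np.savez(f"pics/{n}0.npz",**{k:np.array(v) for k,v in f.items()})
E
```

```text
pics
{'clock': 0.0, 'qpos': array([-1.20438274e+00,  3.53647937e-01,  1.63415595e+00,  6.83084463e-06,
        1.15523717e+00, -2.40419373e-03]), 'qvel': array([ 0.0012355 , -0.00023871, -0.00081819, -0.00125858, -0.00043884,
        0.00083952]), 'joint_efforts': array([ 1.05173338e-03, -6.05251122e+01, -3.42070162e+01,  1.63199065e-04,
        9.29531758e-03, -2.27355406e-05]), 'eef_pos': array([ 225.14033694, -582.50294609,  230.55250025]), 'tcp_rot': array([-3.14158293e+00,  1.44838535e-03, -1.20198130e+00]), 'contact_force': array([-0.49186256, -0.35770003, -0.01341724]), 'wrist_torque': array([-0.00376236, -0.01181127,  0.0284114 ]), 'opening': 1.0005577416416374}
top {'fx': 493.08074235919986, 'fy': 493.08074235919986, 'cx': 283.72264041625965, 'cy': 208.24825696414229, 'xyz': array([ 371.31677134,  103.81983607, 1470.38264093]), 'orientation': array([-3.0379184 ,  0.0140493 , -1.57329481])}
side {'fx': 393.4155727409388, 'fy': 393.4155727409388, 'cx': 279.86975782733396, 'cy': 208.51881299366906, 'xyz': array([ 358.76416176, 1005.89584172, 1092.36782529]), 'orientation': array([-2.43702738, -0.01772988, -2.9248226 ])}
wrist {'fx': 375.1149285808541, 'fy': 375.1149285808541, 'cx': 282.31547567619424, 'cy': 208.566358041346, 'xyz': array([ 292.91842144, -557.45998843,  374.0802487 ]), 'orientation': array([ 2.85339857e+00,  7.16127213e-04, -1.20194238e+00])}
```

View pics/top0.png

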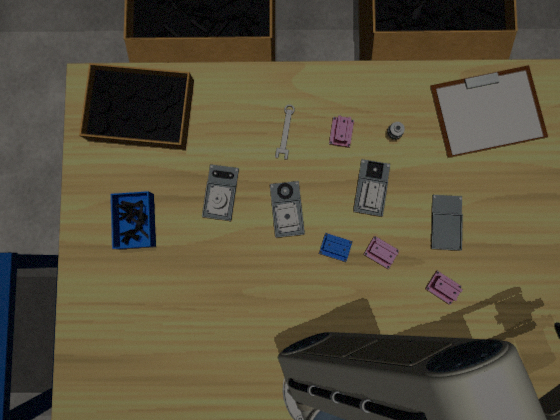

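View pics/side0.png

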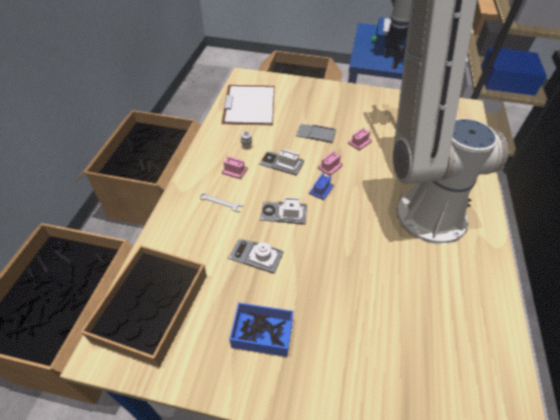

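View pics/wrist0.png

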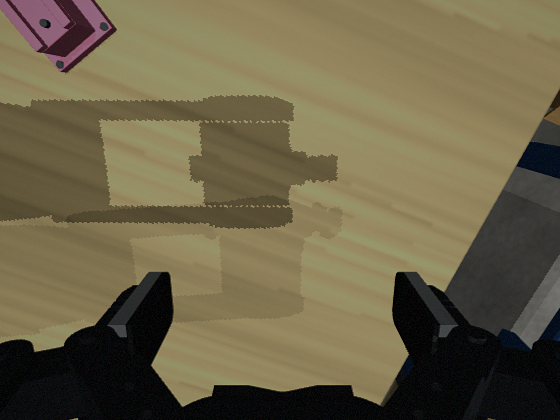

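Run:
```python
import cv2
im=cv2.imread("pics/top0.png")
def crop(x0,y0,x1,y1,s,n):
    c=cv2.resize(im[y0:y1,x0:x1],None,fx=s,fy=s,interpolation=cv2.INTER_CUBIC)
    c=cv2.convertScaleAbs(c,alpha=1.6)
    for x in range((x0+9)//10*10,x1,10):
        cv2.line(c,((x-x0)*s,0),((x-x0)*s,6 if x%50 else 14),(0,0,255),1)
        if x%20==0: cv2.putText(c,str(x),((x-x0)*s,24),0,.4,(0,0,255),1)
    for y in range((y0+9)//10*10,y1,10):
        cv2.line(c,(0,(y-y0)*s),(6,(y-y0)*s),(0,0,255),1)
        if y%20==0: cv2.putText(c,str(y),(8,(y-y0)*s),0,.4,(0,0,255),1)
    cv2.imwrite(n,c)
crop(195,150,325,250,6,"pics/tA.png")
crop(340,150,470,250,6,"pics/tB.png")
```

```text
(no output)
```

View pics/tA.png

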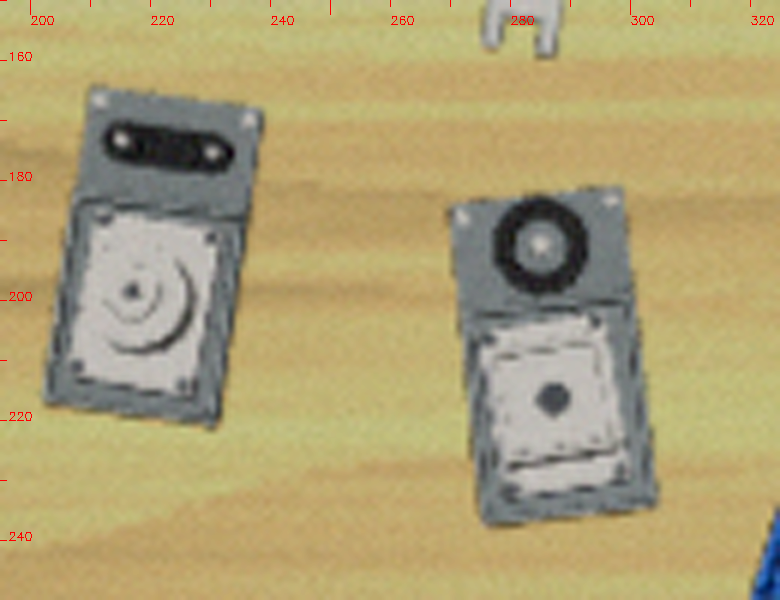

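View pics/tB.png

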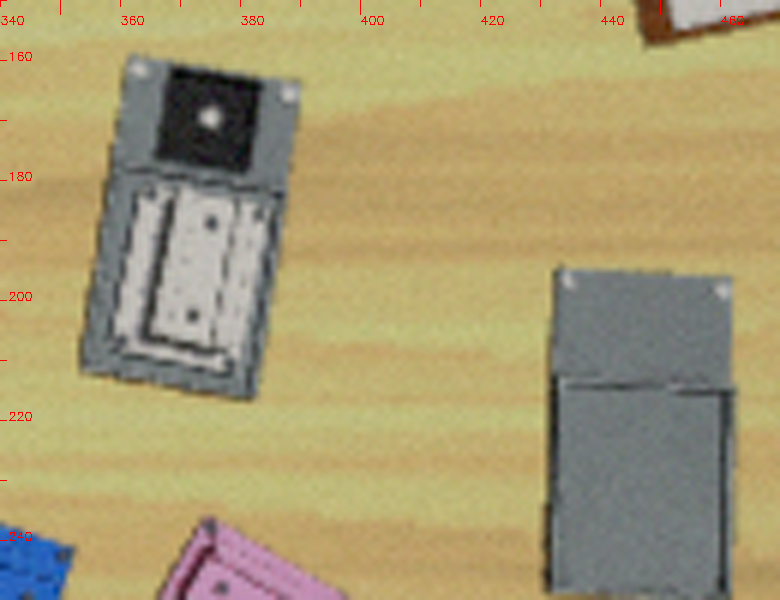

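```bash
cat > h.py <<'E'
import numpy as np,cv2
from scipy.spatial.transform import Rotation as R
from scipy.optimize import least_squares
def load(n):
    d=np.load(n);return {k:d[k] for k in d.files}
def grab(cam,n):
    from rig import r
    f=r.grab_frame(cam);cv2.imwrite(f"pics/{n}.png",f["image"]);np.savez(f"pics/{n}.npz",**{k:np.array(v) for k,v in f.items()});return f
def proj(f,P):
    p=R.from_euler('xyz',f["orientation"]).inv().apply(np.atleast_2d(P)-f["xyz"])
    return np.c_[f["fx"]*p[:,0]/p[:,2]+f["cx"],f["fy"]*p[:,1]/p[:,2]+f["cy"]]
def unproj(f,uv,z):
    uv=np.atleast_2d(uv).astype(float)
    d=np.c_[(uv[:,0]-f["cx"])/f["fx"],(uv[:,1]-f["cy"])/f["fy"],np.ones(len(uv))]
    d=R.from_euler('xyz',f["orientation"]).apply(d)
    return f["xyz"]+d*((z-f["xyz"][2])/d[:,2])[:,None]
def fit(f,M,uv,x0):
    """M model pts (x,y,z), pose x,y,yaw"""
    M=np.array(M,float);uv=np.array(uv,float)
    def W(q):
        c,s=np.cos(q[2]),np.sin(q[2]);return np.c_[q[0]+c*M[:,0]-s*M[:,1],q[1]+s*M[:,0]+c*M[:,1],M[:,2]]
    o=least_squares(lambda q:(proj(f,W(q))-uv).ravel(),x0,x_scale=[10,10,.1])
    return o.x,o.fun.reshape(-1,2)
def crop(n,x0,y0,x1,y1,s,out,a=1.6):
    im=cv2.imread(n) if isinstance(n,str) else n
    c=cv2.resize(im[y0:y1,x0:x1],None,fx=s,fy=s,interpolation=cv2.INTER_CUBIC)
    c=cv2.convertScaleAbs(c,alpha=a)
    for x in range((x0+9)//10*10,x1,10):
        cv2.line(c,((x-x0)*s,0),((x-x0)*s,8),(0,0,255),1)
        if x%20==0: cv2.putText(c,str(x),((x-x0)*s,24),0,.4,(0,0,255),1)
    for y in range((y0+9)//10*10,y1,10):
        cv2.line(c,(0,(y-y0)*s),(8,(y-y0)*s),(0,0,255),1)
        if y%20==0: cv2.putText(c,str(y),(8,(y-y0)*s),0,.4,(0,0,255),1)
    cv2.imwrite(out,c)
E
python3 - <<'E'
from h import *
f=load("pics/top0.npz")
S={"bar":[(210,164.3),(239,168.3),(230.7,221.5),(202.3,217.3)],
"ring":[(269.7,184.3),(298.8,181),(304.7,234.3),(276,237.7)],
"cap":[(361.3,159.2),(390,163.7),(382,216.7),(353.3,212)],
"spare":[(432.3,194.7),(462,196),(461,249.5),(431,248.7)]}
for k,uv in S.items():
    w=unproj(f,uv,10)
    for tz in (6,14):
        M=[(108,44,tz),(108,-44,tz),(-54,-44,14),(-54,44,14)]
        q,e=fit(f,M,uv,[*w[:,:2].mean(0),0]);print(k,tz,q.round(3),np.abs(e).max().round(2))
    print(np.linalg.norm(np.diff(w,axis=0),axis=1).round(1))
for i,b in enumerate([(195,160,245,225),(262,175,312,240),(346,155,396,220)]): crop("pics/top0.png",*b,9,f"pics/n{i}.png")
E
```

```text
bar 6 [ 5.44318e+02  3.16645e+02 -1.34000e-01] 0.52
bar 14 [ 5.43593e+02  3.16267e+02 -1.40000e-01] 0.49
[ 88.5 162.   85.8]
ring 6 [4.93914e+02 1.10423e+02 1.10000e-01] 0.48
ring 14 [4.93301e+02 1.10369e+02 1.10000e-01] 0.51
[ 87.7 160.5  85.5]
cap 6 [ 5.57383e+02 -1.33941e+02 -1.73000e-01] 0.46
cap 14 [ 5.56581e+02 -1.33384e+02 -1.68000e-01] 0.4
[ 86.7 161.7  85.9]
spare 6 [ 4.53646e+02 -3.55525e+02 -6.60000e-02] 0.85
spare 14 [ 4.53118e+02 -3.54577e+02 -5.40000e-02] 0.87
[ 87.8 158.6  87.7]
```

View pics/n2.png

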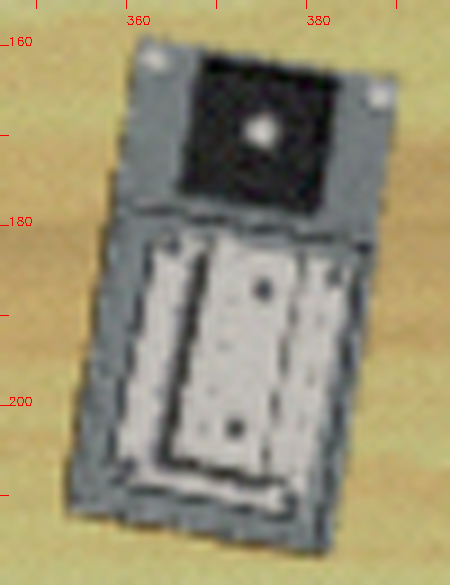

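View pics/n1.png

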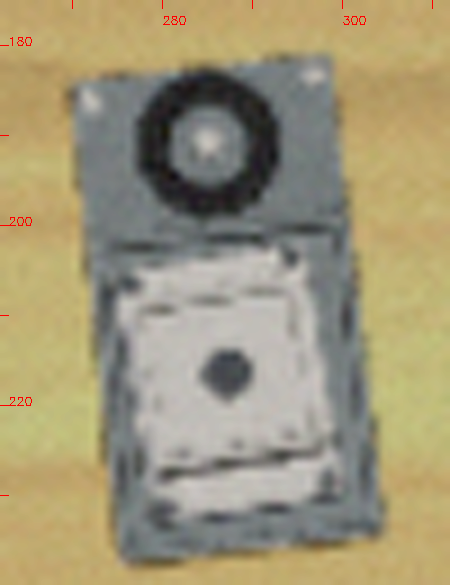

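View pics/n0.png

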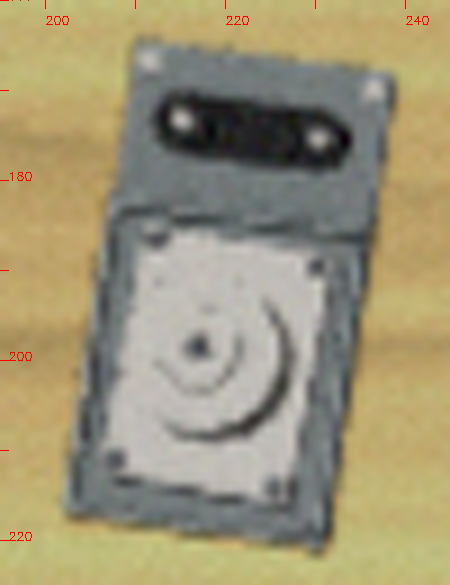

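```bash
cat >> h.py <<'E'
def rows(x,y,z,psi,start=None,vmax=.038):
    """n identical rows from present pose to a pointing-down target"""
    if start is None:
        from rig import r
        s=r.sense();p=s["eef_pos"];y0=s["tcp_rot"][2];R0=R.from_euler('xyz',s["tcp_rot"])
    else:
        p=np.array(start[:3],float);y0=start[3];R0=R.from_euler('xyz',[np.pi,0,y0])
    Rt=R.from_euler('xyz',[np.pi,0,psi])
    rv=(R0.inv()*Rt).as_rotvec()
    d=R0.inv().apply(np.array([x,y,z])-p)/1000
    n=max(1,int(np.ceil(max(np.linalg.norm(d)/vmax,np.linalg.norm(rv)/.115))))
    while 1:
        w=rv/n;A=sum(R.from_rotvec(w*k).as_matrix() for k in range(n));t=np.linalg.solve(A,d)
        if np.linalg.norm(t)<.041: break
        n+=1
    print(n,"rows",t.round(4).tolist(),w.round(4).tolist(),"| total",d.round(4),rv.round(4));return n,t,w
E
python3 - <<'E'
from h import *
f=load("pics/top0.npz")
B={"bar":((346,155),[(173,246),(335,278),(290,500),(125,467)],(557,-133.6,-.17)),
"cap":((262,175),[(128,284),(290,258),(328,485),(162,510)],(493.6,110.4,.11)),
"ring":((195,160),[(157,236),(317,267),(275,488),(113,460)],(544,316.5,-.137))}
for k,(o,p,s) in B.items():
    w=unproj(f,np.array(p)/9+o,18)[:,:2];c=w.mean(0);a=(w[0]+w[1]-w[2]-w[3]);b=(w[0]+w[3]-w[1]-w[2])
    print(k,c.round(1),"yaw",np.arctan2(a[1],a[0]).round(3),(np.arctan2(b[1],b[0])-np.pi/2).round(3),np.linalg.norm(a)/2,np.linalg.norm(b)/2,"seat",s)
rows(557-45,-133+8,230,-1.74)
E
```

```text
bar [ 556.8 -136.6] yaw -0.225 -0.203 75.29363101809496 54.56864147774905 seat (557, -133.6, -0.17)
cap [494.5 113.6] yaw 0.154 0.151 75.57003759937163 54.50278449178457 seat (493.6, 110.4, 0.11)
ring [547.1 316.3] yaw -0.179 -0.186 75.15102134443212 54.31751632264382 seat (544, 316.5, -0.137)
15 rows [-0.0284, -0.0228, 0.0001] [0.0, 0.0001, 0.0359] | total [-0.3235 -0.4325  0.0011] [3.00e-04 1.10e-03 5.38e-01]
```

Request:
{"op": "arm_command", "data": {"targets": [[-0.0284,-0.0228,0,0,0,0.0359],[-0.0284,-0.0228,0,0,0,0.0359],[-0.0284,-0.0228,0,0,0,0.0359],[-0.0284,-0.0228,0,0,0,0.0359],[-0.0284,-0.0228,0,0,0,0.0359],[-0.0284,-0.0228,0,0,0,0.0359],[-0.0284,-0.0228,0,0,0,0.0359],[-0.0284,-0.0228,0,0,0,0.0359],[-0.0284,-0.0228,0,0,0,0.0359],[-0.0284,-0.0228,0,0,0,0.0359],[-0.0284,-0.0228,0,0,0,0.0359],[-0.0284,-0.0228,0,0,0,0.0359],[-0.0284,-0.0228,0,0,0,0.0359],[-0.0284,-0.0228,0,0,0,0.0359],[-0.0284,-0.0228,0,0,0,0.0359],[0,0,0,0,0,0],[0,0,0,0,0,0]], "fingers": 0.085, "squeeze": 50}}

```text
clock: 1.57
eef_pos: [512.3, -124.0, 230.9]
tcp_rot: [3.141, 0.0, -1.737]
contact_force: [-0.3, -0.2, -0.1]
opening: 0.995
```

Run:
```python
from h import *
from rig import r
f=grab("wrist","w1");t=grab("top","t1");print(r.sense()["eef_pos"],r.sense()["tcp_rot"],r.sense()["clock"],r.sense()["qpos"])
cv2.imwrite("pics/w1b.png",cv2.convertScaleAbs(f["image"],alpha=1.4))
crop(t["image"],415,180,475,260,7,"pics/sp.png")
```

```text
[ 510.84086721 -125.48209877  230.89393724] [ 3.14036851e+00 -2.41533727e-04 -1.73963958e+00] 1.6667 [-2.43504533e-01  2.00225362e-01  1.84332154e+00 -3.72863875e-04
  1.09924849e+00  1.49630478e+00]
```

View pics/w1b.png

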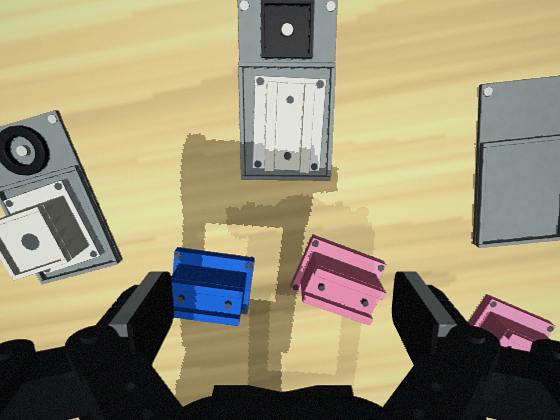

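View pics/sp.png

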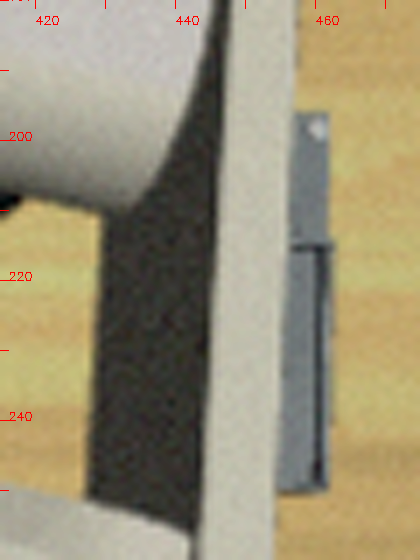

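Run:
```python
from h import *
crop("pics/w1.png",225,0,345,190,4,"pics/c1.png",1.4)
im=cv2.imread("pics/c1.png");print(im.shape)
crop("pics/w1.png",460,70,560,260,4,"pics/c2.png",1.4)
crop("pics/w1.png",0,100,130,290,4,"pics/c3.png",1.4)
a=[cv2.resize(cv2.imread(f"pics/c{i}.png"),None,fx=.78,fy=.78) for i in (1,2)]
cv2.imwrite("pics/c12.png",np.hstack(a))
```

```text
(760, 480, 3)
```

View pics/c12.png

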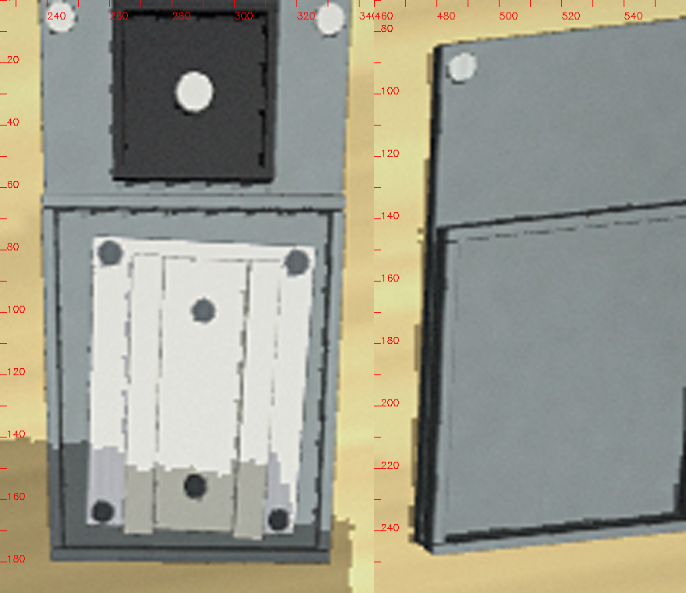

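Run:
```python
from h import *
f=load("pics/w1.npz");print(f["xyz"],f["orientation"])
q,e=fit(f,[(-54,44,14),(-54,-44,14),(54,44,14),(54,-44,14)],[(241,179.8),(330.1,180.1),(238.5,62.5),(335.6,62.5)],[557,-133,-.17]);print("seat_cap",q,e.round(1).tolist())
q,e=fit(f,[(38,28,18),(38,-28,18),(-38,-28,18),(-38,28,18)],[(260.3,81.4),(320.2,84),(314.1,166.7),(257.7,164.1)],[557,-133,-.2]);print("bar",q,e.round(1).tolist())
t=load("pics/top0.npz")
for g,uv,z in ((f,[(479.9,84.1),(478.6,247.2)],14),(t,[(432.3,194.7),(462,196),(431,248.7)],14)): print(unproj(g,uv,z).round(1))
rows(q[0],q[1],120,q[2]-np.pi/2)
```

```text
[ 583.9662914  -136.71286806  374.31139505] [ 2.85316279e+00 -6.29440378e-04 -1.73725710e+00]
seat_cap [ 5.59730423e+02 -1.36664252e+02 -1.72968463e-01] [[-0.1, 0.1], [0.6, 0.4], [-0.6, -0.5], [0.2, 0.2]]
bar [ 5.58326681e+02 -1.38035333e+02 -2.13772166e-01] [[-1.1, -0.6], [1.0, -0.1], [1.0, 0.5], [-0.9, 0.4]]
[[ 565.4 -316.6   14. ]
 [ 403.8 -312.4   14. ]]
[[ 561.6 -316.9   14. ]
 [ 557.3 -404.4   14. ]
 [ 401.9 -307.7   14. ]]
4 rows [0.0009, -0.0123, 0.0277] [0.0003, -0.0001, 0.0112] | total [ 0.0044 -0.0491  0.1108] [ 0.0012 -0.0003  0.0449]
```

Request:
{"op": "arm_command", "data": {"targets": [[0.0009,-0.0123,0.0277,0,0,0.0112],[0.0009,-0.0123,0.0277,0,0,0.0112],[0.0009,-0.0123,0.0277,0,0,0.0112],[0.0009,-0.0123,0.0277,0,0,0.0112],[0,0,0.031,0,0,0],[0,0,0.031,0,0,0],[0,0,0.02,0,0,0],[0,0,0.012,0,0,0],[0,0,0,0,0,0],[0,0,0,0,0,0]]}}

```text
clock: 2.5
eef_pos: [558.8, -138.7, 26.7]
tcp_rot: [3.141, -0.0, -1.786]
contact_force: [0.2, -0.1, -0.2]
opening: 0.994
```

Run:
```python
from h import *
f=grab("wrist","w2");cv2.imwrite("pics/w2b.png",cv2.convertScaleAbs(f["image"],alpha=1.4))
```

```text
(no output)
```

View pics/w2b.png

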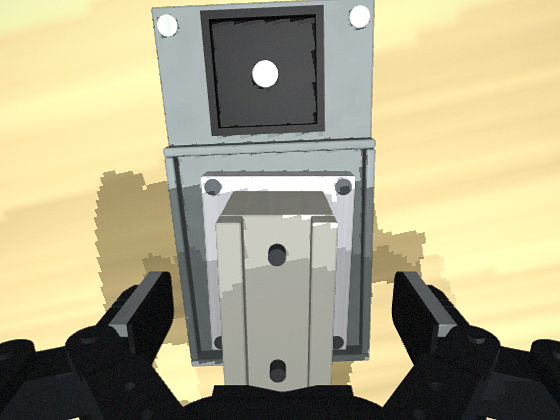

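Request:
{"op": "arm_command", "data": {"targets": [[0,0,0,0,0,0],[0,0,0,0,0,0],[0,0,0,0,0,0],[0,0,0,0,0,0],[0,0,0,0,0,0],[0,0,0,0,0,0],[0,0,0,0,0,0],[0,0,0,0,0,0]], "fingers": 0, "squeeze": 60}}

```text
clock: 3.22
eef_pos: [559.9, -138.0, 27.5]
tcp_rot: [-3.14, 0.0, -1.785]
contact_force: [-1.1, 0.7, 8.2]
opening: 0.435
```

Run:
```python
from h import *
from rig import r
f=grab("wrist","w3");cv2.imwrite("pics/w3b.png",cv2.convertScaleAbs(f["image"],alpha=1.4))
s=r.sense();print(s["clock"],s["opening"],s["eef_pos"])
p=s["eef_pos"]
rows(p[0],p[1],120,s["tcp_rot"][2])
# to spare, with (453.5,-355,-.05) rough, tcp short of it
rows(452,-352,120,-.05-np.pi/2,start=(p[0],p[1],120,s["tcp_rot"][2]))
```

```text
3.2667 0.43533069361040944 [ 559.90346142 -138.05603944   27.55212815]
3 rows [-0.0, -0.0, -0.0308] [-0.0005, 0.0, -0.0] | total [-0.     -0.0001 -0.0924] [-0.0015  0.     -0.    ]
7 rows [0.0325, 0.0109, 0.0] [-0.0, 0.0, -0.0235] | total [0.232  0.0599 0.    ] [-0.      0.     -0.1643]
```

View pics/w3b.png

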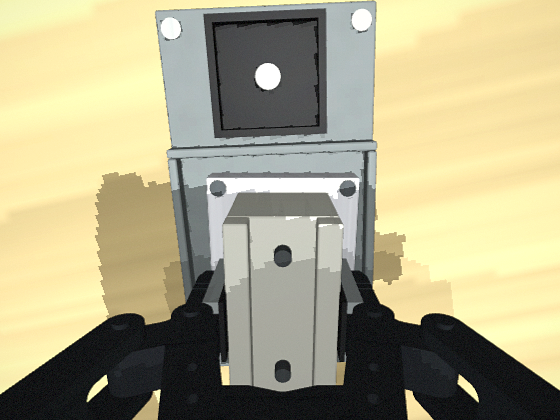

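Run:
```python
from h import *
f=load("pics/w3.npz")
# front screws z18, base front corners unknown; holes on groove floor z=6+46=52
q,e=fit(f,[(38,28,18),(38,-28,18)],[(218,188),(348,188)],[559,-138,-.21]);print(q,e.round(1).tolist())
w=unproj(f,[(283,256),(283,371)],52);print(w,w.mean(0))
w=unproj(f,[(283,256),(283,371)],60);print(w.mean(0))
```

```text
[ 5.58063364e+02 -1.38730120e+02 -2.14485035e-01] [[-1.9, 0.1], [1.9, 0.1]]
[[ 579.64887499 -143.35662919   52.        ]
 [ 533.48553976 -133.33383169   52.        ]] [ 556.56720737 -138.34523044   52.        ]
[ 561.53946622 -139.40521085   60.        ]
```

Request:
{"op": "arm_command", "data": {"targets": [[0,0,-0.015,0,0,0],[0,0,-0.03,0,0,0],[0,0,-0.035,0,0,0],[0,0,-0.012,0,0,0],[0.0325,0.0109,0,0,0,-0.0235],[0.0325,0.0109,0,0,0,-0.0235],[0.0325,0.0109,0,0,0,-0.0235],[0.0325,0.0109,0,0,0,-0.0235],[0.0325,0.0109,0,0,0,-0.0235],[0.0325,0.0109,0,0,0,-0.0235],[0.0325,0.0109,0,0,0,-0.0235],[0,0,0,0,0,0],[0,0,0,0,0,0]]}}

```text
clock: 4.35
eef_pos: [450.1, -353.2, 118.0]
tcp_rot: [3.141, 0.0, -1.624]
contact_force: [-0.7, 1.0, -2.5]
opening: 0.437
```

Run:
```python
from h import *
f=grab("wrist","w4");cv2.imwrite("pics/w4b.png",cv2.convertScaleAbs(f["image"],alpha=1.4))
g=grab("side","s4");crop(g["image"],240,70,440,220,4,"pics/s4c.png",1.2)
```

```text
(no output)
```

View pics/w4b.png

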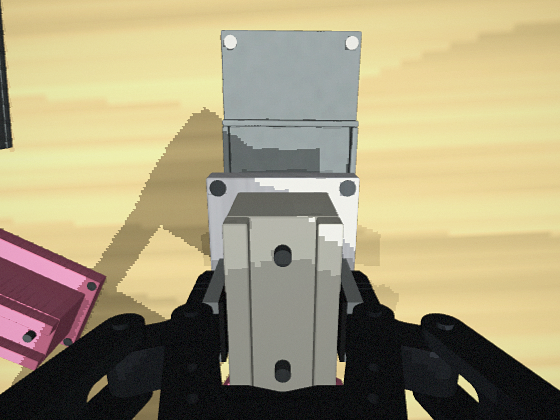

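View pics/s4c.png

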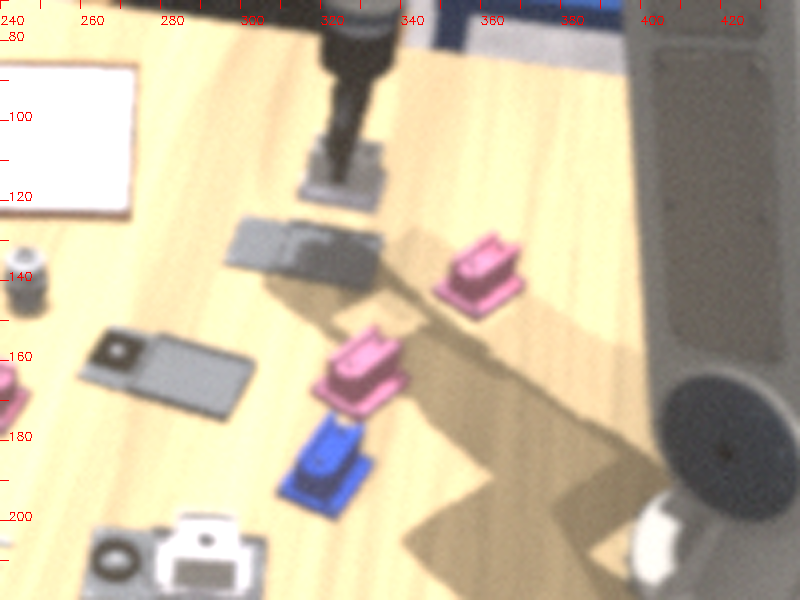

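Run:
```python
from h import *
f=load("pics/w4.npz")
for tz in (6,14):
  q,e=fit(f,[(108,44,tz),(108,-44,tz),(54,44,14),(54,-44,14)],[(222,30),(361,31),(221,121),(359,121)],[453,-355,-.05]);print(q,e.round(1).tolist())
rows(q[0]+1.5,q[1],118,q[2]-np.pi/2)
```

```text
[ 4.54063272e+02 -3.59161280e+02 -5.93105040e-02] [[-1.5, 0.4], [0.8, 0.4], [0.9, -0.8], [-0.2, 0.0]]
[ 4.53331400e+02 -3.59090962e+02 -5.85972837e-02] [[-3.7, -0.5], [3.3, -0.6], [0.9, 0.4], [-0.4, 1.2]]
1 rows [0.0076, -0.0044, -0.0] [0.0007, 0.001, 0.0078] | total [ 0.0076 -0.0044 -0.    ] [0.0007 0.001  0.0078]
```

Request:
{"op": "arm_command", "data": {"targets": [[0.0073,-0.0055,0.01,0,0,0.0078],[0,0,0.03,0,0,0],[0,0,0.025,0,0,0],[0,0,0.01,0,0,0],[0,0,0.005,0,0,0],[0,0,0.005,0,0,0],[0,0,0.003,0,0,0],[0,0,0.002,0,0,0],[0,0,0,0,0,0],[0,0,0,0,0,0]]}}

```text
clock: 5.28
eef_pos: [456.7, -359.8, 29.2]
tcp_rot: [-3.141, -0.001, -1.629]
contact_force: [-1.0, 0.1, -2.7]
opening: 0.432
```

Run:
```python
from h import *
f=grab("wrist","w5");cv2.imwrite("pics/w5b.png",cv2.convertScaleAbs(f["image"],alpha=1.4))
```

```text
(no output)
```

View pics/w5b.png

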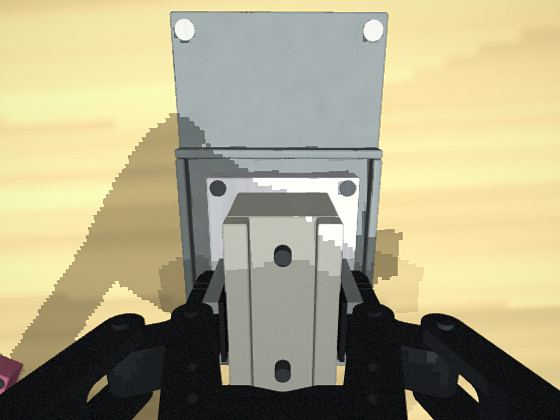

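Request:
{"op": "arm_command", "data": {"targets": [[0,0,0.001,0,0,0],[0,0,0.0008,0,0,0],[0,0,0,0,0,0]]}}

```text
clock: 5.58
eef_pos: [456.6, -359.9, 27.6]
tcp_rot: [-3.141, -0.0, -1.629]
contact_force: [-1.9, 1.4, 4.8]
opening: 0.437
```

Request:
{"op": "arm_command", "data": {"targets": [[0,0,0,0,0,0],[0,0,0,0,0,0],[0,0,0,0,0,0],[0,0,0,0,0,0],[0,0,-0.01,0,0,0],[0,0,-0.03,0,0,0],[0,0,-0.04,0,0,0],[0,0,-0.04,0,0,0],[0,0,-0.04,0,0,0],[0,0,0,0,0,0]], "fingers": 0.085}}

```text
clock: 6.42
eef_pos: [459.8, -362.3, 195.5]
tcp_rot: [-3.132, -0.007, -1.629]
contact_force: [1.5, -1.7, 0.6]
opening: 0.994
```

Run:
```python
from h import *
f=grab("wrist","w6");cv2.imwrite("pics/w6b.png",cv2.convertScaleAbs(f["image"],alpha=1.4))
rows(496-45,110-7,205,.13-np.pi/2)
```

```text
13 rows [-0.0358, -0.0004, -0.0011] [-0.0005, -0.0005, -0.0144] | total [-0.4631  0.0344 -0.0155] [-0.0069 -0.0059 -0.1878]
```

View pics/w6b.png

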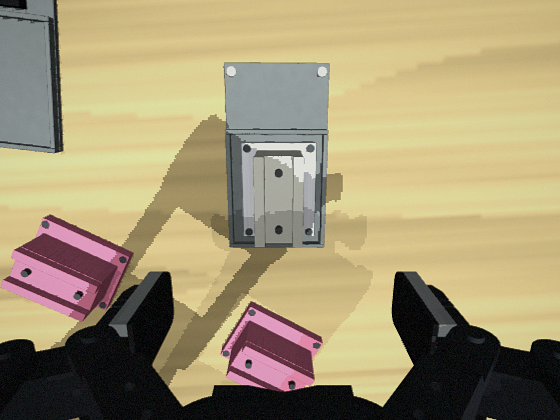

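Request:
{"op": "arm_command", "data": {"targets": [[-0.0358,0,-0.001,0,0,-0.0144],[-0.0358,0,-0.001,0,0,-0.0144],[-0.0358,0,-0.001,0,0,-0.0144],[-0.0358,0,-0.001,0,0,-0.0144],[-0.0358,0,-0.001,0,0,-0.0144],[-0.0358,0,-0.001,0,0,-0.0144],[-0.0358,0,-0.001,0,0,-0.0144],[-0.0358,0,-0.001,0,0,-0.0144],[-0.0358,0,-0.001,0,0,-0.0144],[-0.0358,0,-0.001,0,0,-0.0144],[-0.0358,0,-0.001,0,0,-0.0144],[-0.0358,0,-0.001,0,0,-0.0144],[-0.0358,0,-0.001,0,0,-0.0144],[0,0,0,0,0,0],[0,0,0,0,0,0]]}}

```text
clock: 7.72
eef_pos: [442.2, 106.5, 199.3]
tcp_rot: [3.141, -0.0, -1.438]
contact_force: [0.1, 0.7, -0.6]
opening: 0.997
```

Run:
```python
from h import *
f=grab("wrist","w7");cv2.imwrite("pics/w7b.png",cv2.convertScaleAbs(f["image"],alpha=1.4))
crop("pics/w7.png",200,50,370,230,4,"pics/w7c.png",1.3)
```

```text
(no output)
```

View pics/w7b.png

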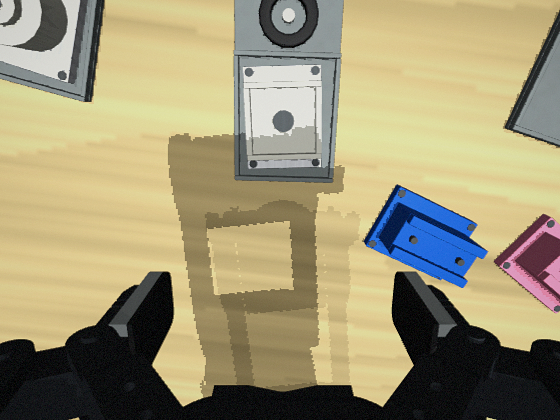

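View pics/w7c.png

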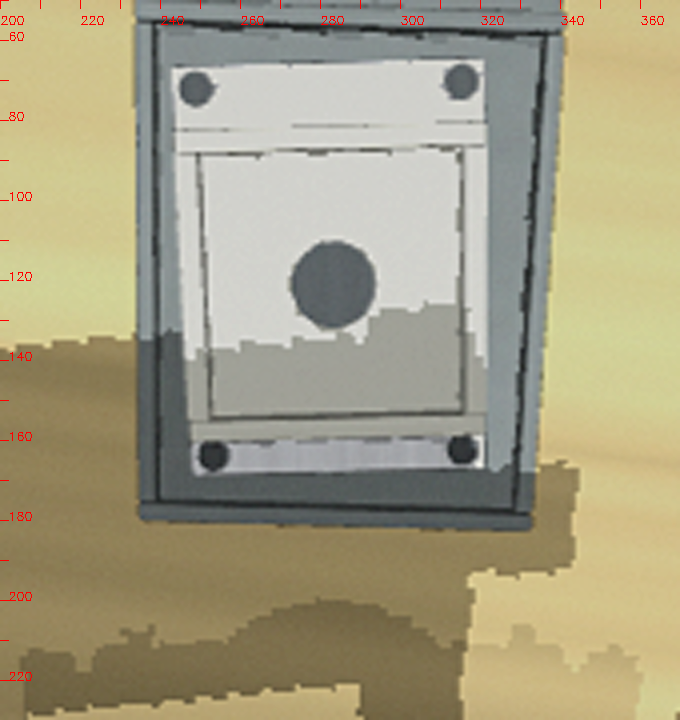

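Run:
```python
from h import *
f=load("pics/w7.npz")
q,e=fit(f,[(-54,44,14),(-54,-44,14),(54,44,14),(54,-44,14)],[(234.5,179.8),(332.8,182.5),(233.7,51.5),(340.7,53.5)],[494,110,.11]);print("seat_ring",q,e.round(1).tolist())
q,e=fit(f,[(38,28,18),(38,-28,18),(-38,-28,18),(-38,28,18)],[(249,72),(315.3,70.3),(315.3,162.3),(253.3,164)],[494,110,.15]);print("cap",q,e.round(1).tolist())
rows(q[0]-.5,q[1],100,q[2]-np.pi/2)
```

```text
seat_ring [4.96001334e+02 1.10028787e+02 1.09040910e-01] [[0.1, 0.9], [0.1, 0.5], [-0.7, -1.0], [0.5, -0.2]]
cap [4.96986746e+02 1.12035278e+02 1.58299772e-01] [[-1.3, -0.2], [1.2, -0.3], [1.1, 0.4], [-1.1, 0.3]]
3 rows [0.0003, -0.0182, 0.0331] [0.0003, -0.0001, -0.0089] | total [ 0.0004 -0.0546  0.0992] [ 0.001  -0.0004 -0.0268]
```

Request:
{"op": "arm_command", "data": {"targets": [[0.0003,-0.0182,0.0331,0,0,-0.0089],[0.0003,-0.0182,0.0331,0,0,-0.0089],[0.0003,-0.0182,0.0331,0,0,-0.0089],[0,0,0,0,0,0],[0,0,0.025,0,0,0],[0,0,0.025,0,0,0],[0,0,0.015,0,0,0],[0,0,0.009,0,0,0],[0,0,0,0,0,0],[0,0,0,0,0,0]]}}

```text
clock: 8.6
eef_pos: [497.3, 110.9, 27.0]
tcp_rot: [3.141, -0.0, -1.416]
contact_force: [0.8, -0.1, 0.2]
opening: 1.001
```

Request:
{"op": "arm_command", "data": {"targets": [[0,0,0,0,0,0],[0,0,0,0,0,0],[0,0,0,0,0,0],[0,0,0,0,0,0],[0,0,0,0,0,0],[0,0,0,0,0,0],[0,0,0,0,0,0]], "fingers": 0, "squeeze": 60}}

```text
clock: 9.18
eef_pos: [498.1, 111.8, 27.9]
tcp_rot: [-3.139, 0.0, -1.415]
contact_force: [-1.8, -0.6, 10.1]
opening: 0.644
```

Run:
```python
from h import *
from rig import r
f=grab("wrist","w8");cv2.imwrite("pics/w8b.png",cv2.convertScaleAbs(f["image"],alpha=1.4))
s=r.sense();p=s["eef_pos"];print(p,s["tcp_rot"])
rows(559.7,-136.7,120,-.173-np.pi/2,start=(p[0],p[1],120,s["tcp_rot"][2]))
```

```text
[498.12258108 111.83686461  27.84976039] [-3.13945348e+00  1.45563395e-04 -1.41480128e+00]
7 rows [0.0358, -0.0083, -0.0] [0.0, -0.0, 0.047] | total [ 0.2551 -0.0222 -0.    ] [ 0.    -0.     0.329]
```

View pics/w8b.png

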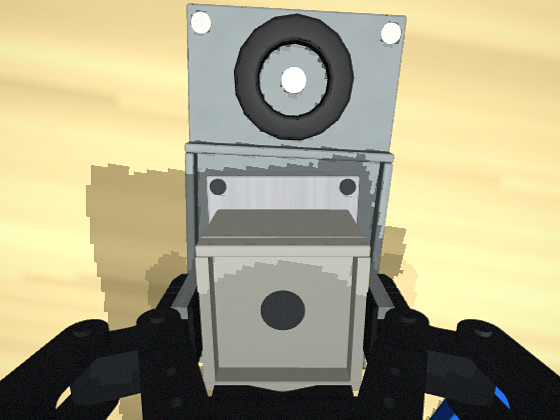

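Request:
{"op": "arm_command", "data": {"targets": [[0,0,-0.015,0,0,0],[0,0,-0.03,0,0,0],[0,0,-0.035,0,0,0],[0,0,-0.012,0,0,0],[0.0358,-0.0085,0,0,0,0.047],[0.0358,-0.0085,0,0,0,0.047],[0.0358,-0.0085,0,0,0,0.047],[0.0358,-0.0085,0,0,0,0.047],[0.0358,-0.0085,0,0,0,0.047],[0.0358,-0.0085,0,0,0,0.047],[0.0358,-0.0085,0,0,0,0.047],[0,0,0,0,0,0],[0,0,0,0,0,0],[0,0,0,0,0,0]]}}

```text
clock: 10.4
eef_pos: [559.7, -136.9, 118.5]
tcp_rot: [3.141, 0.0, -1.744]
contact_force: [0.3, 0.6, -3.0]
opening: 0.647
```

Run:
```python
from h import *
f=grab("wrist","w9");cv2.imwrite("pics/w9b.png",cv2.convertScaleAbs(f["image"],alpha=1.4))
rows(561,-137,119,-.173-np.pi/2)
```

```text
1 rows [0.0005, -0.0014, -0.0006] [0.0006, 0.0003, 0.0006] | total [ 0.0005 -0.0014 -0.0006] [0.0006 0.0003 0.0006]
```

View pics/w9b.png

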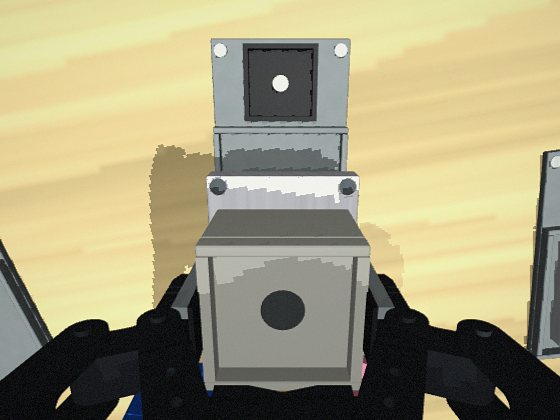

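Run:
```python
from h import *
f=load("pics/w9.npz")
q,e=fit(f,[(108,44,6),(108,-44,6),(54,44,14),(54,-44,14)],[(211,38),(350,38),(212,128),(348,128)],[559,-137,-.17]);print(q,e.round(1).tolist())
```

```text
[ 5.59883244e+02 -1.36249003e+02 -1.75074109e-01] [[-0.9, 0.4], [0.4, 0.7], [0.3, -0.7], [0.2, -0.5]]
```

Request:
{"op": "arm_command", "data": {"targets": [[0.0002,-0.001,0.01,0,0,0],[0,0,0.03,0,0,0],[0,0,0.025,0,0,0],[0,0,0.01,0,0,0],[0,0,0.005,0,0,0],[0,0,0.005,0,0,0],[0,0,0.003,0,0,0],[0,0,0.002,0,0,0],[0,0,0,0,0,0],[0,0,0,0,0,0]]}}

```text
clock: 11.28
eef_pos: [561.7, -137.5, 29.1]
tcp_rot: [-3.14, -0.0, -1.744]
contact_force: [-0.8, -0.0, -3.2]
opening: 0.643
```

Run:
```python
from h import *
f=grab("wrist","w10");cv2.imwrite("pics/w10b.png",cv2.convertScaleAbs(f["image"],alpha=1.4))
```

```text
(no output)
```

View pics/w10b.png

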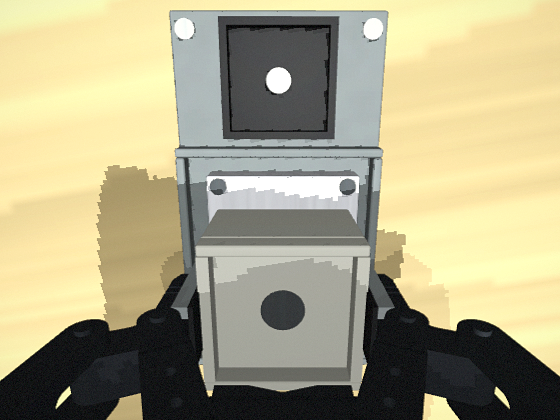

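Request:
{"op": "arm_command", "data": {"targets": [[0,0,0.001,0,0,0],[0,0,0.0005,0,0,0],[0,0,0,0,0,0]]}}

```text
clock: 11.58
eef_pos: [561.6, -137.5, 27.9]
tcp_rot: [-3.141, -0.0, -1.744]
contact_force: [-2.3, 0.4, 6.5]
opening: 0.648
```

Request:
{"op": "arm_command", "data": {"targets": [[0,0,0,0,0,0],[0,0,0,0,0,0],[0,0,0,0,0,0],[0,0,0,0,0,0],[0,0,-0.01,0,0,0],[0,0,-0.03,0,0,0],[0,0,-0.04,0,0,0],[0,0,-0.04,0,0,0],[0,0,-0.04,0,0,0],[0,0,0,0,0,0],[0,0,0,0,0,0]], "fingers": 0.085}}

```text
clock: 12.5
eef_pos: [562.9, -137.8, 190.4]
tcp_rot: [-3.136, -0.0, -1.744]
contact_force: [-0.7, -0.7, -0.8]
opening: 0.997
```

Run:
```python
from h import *
f=grab("wrist","w11");crop(f["image"],190,50,370,250,3,"pics/w11c.png",1.4)
rows(549-45,314+8,205,-.16-np.pi/2)
```

```text
13 rows [-0.0341, 0.0102, -0.0013] [-0.0002, -0.0, -0.001] | total [-0.4427  0.1357 -0.0171] [-0.0023 -0.0002 -0.0129]
```

View pics/w11c.png

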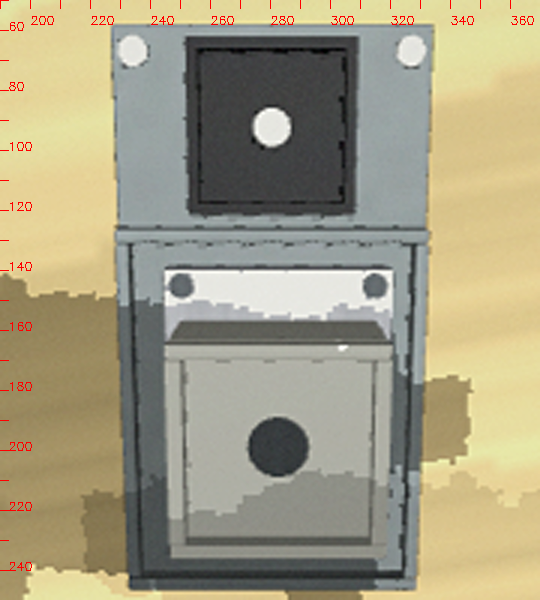

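Request:
{"op": "arm_command", "data": {"targets": [[-0.0341,0.0102,-0.001,0,0,-0.001],[-0.0341,0.0102,-0.001,0,0,-0.001],[-0.0341,0.0102,-0.001,0,0,-0.001],[-0.0341,0.0102,-0.001,0,0,-0.001],[-0.0341,0.0102,-0.001,0,0,-0.001],[-0.0341,0.0102,-0.001,0,0,-0.001],[-0.0341,0.0102,-0.001,0,0,-0.001],[-0.0341,0.0102,-0.001,0,0,-0.001],[-0.0341,0.0102,-0.001,0,0,-0.001],[-0.0341,0.0102,-0.001,0,0,-0.001],[-0.0341,0.0102,-0.001,0,0,-0.001],[-0.0341,0.0102,-0.001,0,0,-0.001],[-0.0341,0.0102,-0.001,0,0,-0.001],[0,0,0,0,0,0],[0,0,0,0,0,0]]}}

```text
clock: 13.8
eef_pos: [502.7, 322.9, 198.1]
tcp_rot: [3.139, -0.002, -1.728]
contact_force: [0.5, -1.3, -0.7]
opening: 0.996
```

Run:
```python
from h import *
f=grab("wrist","w12");cv2.imwrite("pics/w12b.png",cv2.convertScaleAbs(f["image"],alpha=1.4))
crop("pics/w12.png",200,20,370,220,3,"pics/w12c.png",1.3)
```

```text
(no output)
```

View pics/w12b.png

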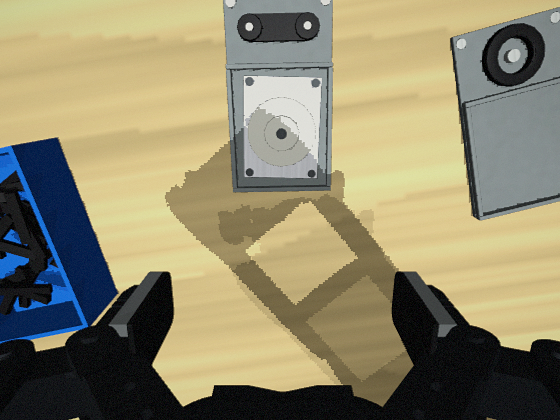

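View pics/w12c.png

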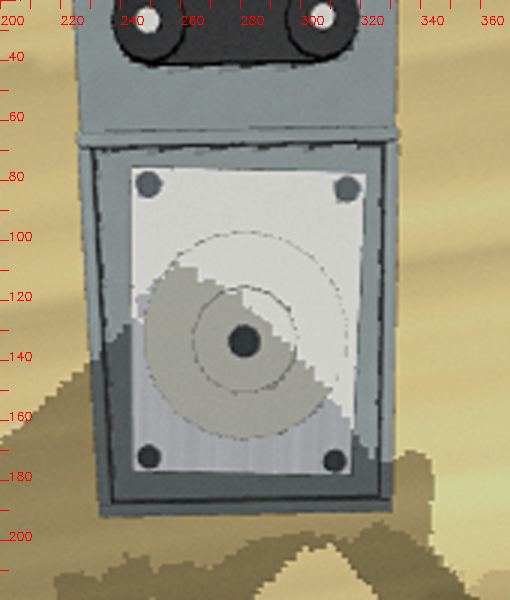

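Run:
```python
from h import *
f=load("pics/w12.npz")
q,e=fit(f,[(-54,44,14),(-54,-44,14),(54,44,14),(54,-44,14)],[(233.3,191.7),(330.3,190.3),(226,64.7),(332.3,62.7)],[545,314,-.15]);print("seat_bar",q,e.round(1).tolist())
q,e=fit(f,[(38,28,18),(38,-28,18),(-38,-28,18),(-38,28,18)],[(249.3,81.3),(315.7,82.7),(311.7,173.7),(249.7,172.3)],[547,314,-.15]);print("ring",q,e.round(1).tolist())
print(unproj(f,[(281.3,133.7)],60))
rows(q[0],q[1],100,q[2]-np.pi/2)
```

```text
seat_bar [ 5.47308914e+02  3.16108546e+02 -1.38403977e-01] [[-0.5, 0.9], [0.4, 0.4], [-0.7, -0.4], [0.8, -0.5]]
ring [ 5.48649260e+02  3.14959626e+02 -1.77776275e-01] [[-1.0, -0.3], [1.1, -0.2], [1.0, 0.3], [-1.0, 0.4]]
[[548.78523617 315.19197143  60.        ]]
3 rows [-0.0004, -0.0154, 0.0327] [0.0007, -0.0008, 0.0065] | total [-0.0009 -0.0464  0.0981] [ 0.0022 -0.0024  0.0196]
```

Request:
{"op": "arm_command", "data": {"targets": [[-0.0004,-0.0154,0.0327,0.0007,-0.0007,0.0065],[-0.0003,-0.0154,0.0327,0.0007,-0.0007,0.0065],[-0.0003,-0.0154,0.0327,0.0007,-0.0007,0.0065],[0,0,0,0,0,0],[0,0,0.025,0,0,0],[0,0,0.025,0,0,0],[0,0,0.017,0,0,0],[0,0,0.011,0,0,0],[0,0,0,0,0,0],[0,0,0,0,0,0]]}}

```text
clock: 14.68
eef_pos: [550.0, 314.8, 24.4]
tcp_rot: [-3.14, 0.002, -1.751]
contact_force: [0.0, 0.1, 0.7]
opening: 0.994
```

Run:
```python
from h import *
f=grab("wrist","w13");cv2.imwrite("pics/w13b.png",cv2.convertScaleAbs(f["image"],alpha=1.4))
```

```text
(no output)
```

View pics/w13b.png

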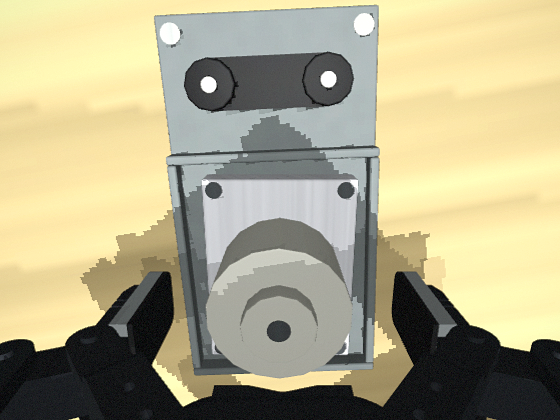

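Request:
{"op": "arm_command", "data": {"targets": [[0,0.0005,0.002,0,0,0],[0,0,0,0,0,0]]}}

```text
clock: 14.9
eef_pos: [550.1, 315.8, 23.0]
tcp_rot: [-3.138, 0.003, -1.75]
contact_force: [-0.4, 0.5, -0.4]
opening: 0.993
```

Request:
{"op": "arm_command", "data": {"targets": [[0,0,0,0,0,0],[0,0,0,0,0,0],[0,0,0,0,0,0],[0,0,0,0,0,0],[0,0,0,0,0,0],[0,0,0,0,0,0],[0,0,0,0,0,0]], "fingers": 0, "squeeze": 80}}

```text
clock: 15.48
eef_pos: [549.9, 315.8, 22.7]
tcp_rot: [-3.139, 0.003, -1.75]
contact_force: [-1.6, 0.1, 7.3]
opening: 0.591
```

Run:
```python
from h import *
from rig import r
f=grab("wrist","w14");cv2.imwrite("pics/w14b.png",cv2.convertScaleAbs(f["image"],alpha=1.4))
s=r.sense();p=s["eef_pos"];print(p,s["tcp_rot"])
rows(496.8,109.5,115,.109-np.pi/2-.02,start=(p[0],p[1],115,s["tcp_rot"][2]))
```

```text
[549.89176368 315.81306858  22.75908252] [-3.13886381e+00  2.79559943e-03 -1.75017445e+00]
6 rows [0.035, 0.0065, 0.0] [-0.0, 0.0, -0.0447] | total [0.2125 0.0154 0.    ] [-0.      0.     -0.2684]
```

View pics/w14b.png

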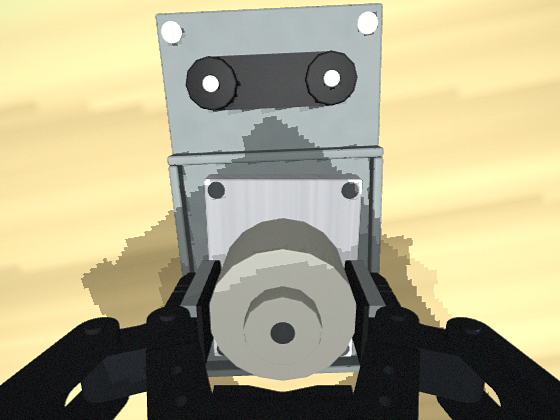

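Request:
{"op": "arm_command", "data": {"targets": [[0,0,-0.01,0,0,0],[0,0,-0.025,0,0,0],[0,0,-0.035,0,0,0],[0,0,-0.022,0,0,0],[0.035,0.0065,0,0,0,-0.048],[0.035,0.0065,0,0,0,-0.048],[0.035,0.0065,0,0,0,-0.048],[0.035,0.0065,0,0,0,-0.048],[0.035,0.0065,0,0,0,-0.048],[0.035,0.0065,0,0,0,-0.048],[0,0,0,0,0,0],[0,0,0,0,0,0],[0,0,0,0,0,0]]}}

```text
clock: 16.62
eef_pos: [498.3, 108.6, 113.7]
tcp_rot: [-3.139, 0.002, -1.464]
contact_force: [0.2, 0.1, -3.0]
opening: 0.588
```

Run:
```python
from h import *
f=grab("wrist","w15");cv2.imwrite("pics/w15b.png",cv2.convertScaleAbs(f["image"],alpha=1.4))
rows(497,110,114,.109-np.pi/2)
```

```text
1 rows [-0.001, 0.0013, -0.0004] [-0.0031, 0.0017, -0.0008] | total [-0.001   0.0013 -0.0004] [-0.0031  0.0017 -0.0008]
```

View pics/w15b.png

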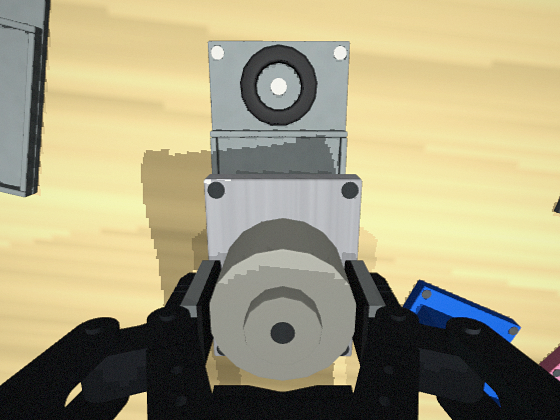

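Request:
{"op": "arm_command", "data": {"targets": [[-0.001,0.0013,0.01,-0.003,0.0017,-0.0008],[0,0,0.03,0,0,0],[0,0,0.025,0,0,0],[0,0,0.01,0,0,0],[0,0,0.005,0,0,0],[0,0,0.005,0,0,0],[0,0,0.003,0,0,0],[0,0,0.001,0,0,0],[0,0,0,0,0,0],[0,0,0,0,0,0]]}}

```text
clock: 17.5
eef_pos: [497.3, 109.6, 25.0]
tcp_rot: [-3.141, -0.0, -1.461]
contact_force: [0.9, 0.1, -3.7]
opening: 0.585
```

Run:
```python
from h import *
f=grab("wrist","w16");cv2.imwrite("pics/w16b.png",cv2.convertScaleAbs(f["image"],alpha=1.4))
```

```text
(no output)
```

View pics/w16b.png

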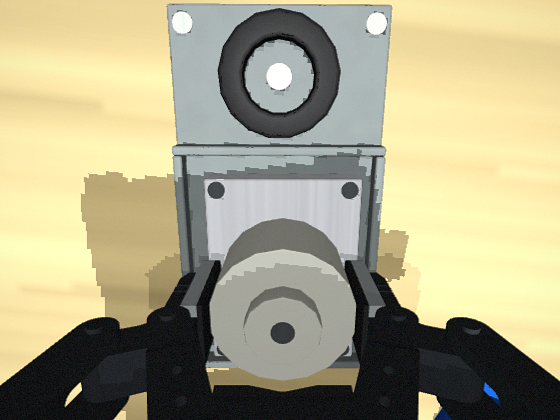

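Request:
{"op": "arm_command", "data": {"targets": [[0,0,0.001,0,0,0],[0,0,0.001,0,0,0],[0,0,0.0005,0,0,0],[0,0,0,0,0,0]]}}

```text
clock: 17.88
eef_pos: [497.0, 109.5, 22.7]
tcp_rot: [-3.141, -0.0, -1.462]
contact_force: [-4.1, -1.9, 8.9]
opening: 0.583
```

Request:
{"op": "arm_command", "data": {"targets": [[0,0,0,0,0,0],[0,0,0,0,0,0],[0,0,0,0,0,0],[0,0,0,0,0,0],[0,0,-0.01,0,0,0],[0,0,-0.03,0,0,0],[0,0,-0.04,0,0,0],[0,0,-0.04,0,0,0],[0,0,-0.04,0,0,0],[0,0,0,0,0,0],[0,0,0,0,0,0]], "fingers": 0.085}}

```text
clock: 18.8
eef_pos: [498.4, 109.9, 185.1]
tcp_rot: [-3.136, 0.0, -1.461]
contact_force: [-0.4, 0.0, 0.0]
opening: 0.998
```

Run:
```python
from h import *
f=grab("wrist","w17");crop(f["image"],190,50,370,250,3,"pics/w17c.png",1.4)
rows(456.5-45,-359.8+3,195,-.058-np.pi/2)
```

```text
13 rows [0.0357, 0.0077, -0.0009] [-0.0001, 0.0, 0.0129] | total [ 0.4543  0.136  -0.0122] [-1.800e-03  1.000e-04  1.674e-01]
```

View pics/w17c.png

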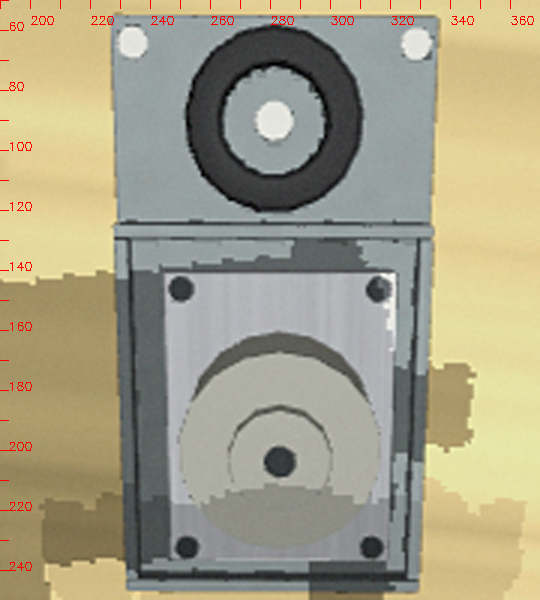

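Run:
```python
from h import *
rows(456.6,-359.9,185,-1.629)
```

```text
13 rows [0.036, 0.0043, -0.0002] [-0.0001, 0.0, 0.0129] | total [ 0.4623  0.0915 -0.0021] [-1.800e-03  1.000e-04  1.676e-01]
```

Request:
{"op": "arm_command", "data": {"targets": [[0.036,0.0043,0,0,0,0.0129],[0.036,0.0043,0,0,0,0.0129],[0.036,0.0043,0,0,0,0.0129],[0.036,0.0043,0,0,0,0.0129],[0.036,0.0043,0,0,0,0.0129],[0.036,0.0043,0,0,0,0.0129],[0.036,0.0043,0,0,0,0.0129],[0.036,0.0043,0,0,0,0.0129],[0.036,0.0043,0,0,0,0.0129],[0.036,0.0043,0,0,0,0.0129],[0.036,0.0043,0,0,0,0.0129],[0.036,0.0043,0,0,0,0.0129],[0.036,0.0043,0,0,0,0.0129],[0,0,0,0,0,0],[0,0,0,0,0,0],[0,0,0,0,0,0]]}}

```text
clock: 20.18
eef_pos: [454.9, -358.5, 180.4]
tcp_rot: [3.139, 0.002, -1.63]
contact_force: [-0.0, 0.2, -0.8]
opening: 0.992
```

Run:
```python
from h import *
f=grab("wrist","w18");cv2.imwrite("pics/w18b.png",cv2.convertScaleAbs(f["image"],alpha=1.4))
rows(456.6,-359.9,100,-1.629)
```

```text
3 rows [0.0006, -0.0005, 0.0269] [0.0008, 0.0005, 0.0001] | total [ 0.0018 -0.0016  0.0807] [0.0024 0.0015 0.0002]
```

View pics/w18b.png

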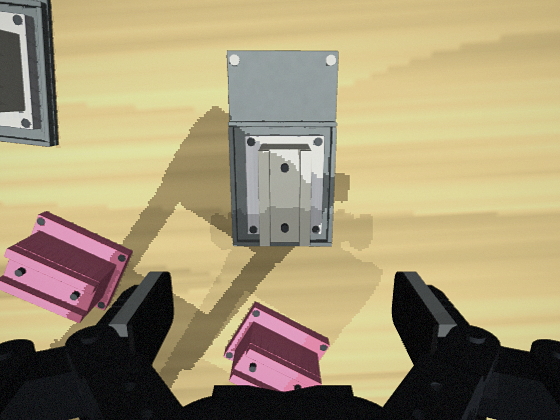

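White unit in the seat without a sample (px 285,190) is the real nest_bar; the pink ones (70,260 and 275,350) are look-alikes. Going down on it.

Request:
{"op": "arm_command", "data": {"targets": [[0.0006,-0.0005,0.0269,0.0008,0.0005,0],[0.0006,-0.0005,0.0269,0.0008,0.0005,0],[0.0006,-0.0005,0.0269,0.0008,0.0005,0],[0,0,0,0,0,0],[0,0,0.025,0,0,0],[0,0,0.025,0,0,0],[0,0,0.015,0,0,0],[0,0,0.0075,0,0,0],[0,0,0,0,0,0],[0,0,0,0,0,0]]}}

```text
clock: 21.07
eef_pos: [458.0, -361.3, 29.7]
tcp_rot: [-3.139, -0.002, -1.628]
contact_force: [1.1, 0.5, 0.6]
opening: 0.997
```

Request:
{"op": "arm_command", "data": {"targets": [[0,0,0,0,0,0],[0,0,0,0,0,0],[0,0,0,0,0,0],[0,0,0,0,0,0],[0,0,0,0,0,0],[0,0,0,0,0,0],[0,0,0,0,0,0],[0,0,0,0,0,0]], "fingers": 0, "squeeze": 60}}

```text
clock: 21.73
eef_pos: [457.9, -361.8, 29.8]
tcp_rot: [-3.139, -0.002, -1.629]
contact_force: [-0.3, 1.2, 7.6]
opening: 0.434
```

Run:
```python
from h import *
from rig import r
f=grab("wrist","w19");cv2.imwrite("pics/w19b.png",cv2.convertScaleAbs(f["image"],alpha=1.4))
s=r.sense();p=s["eef_pos"];print(p,s["tcp_rot"])
rows(548.5,316,140,-.138-np.pi/2,start=(p[0],p[1],140,s["tcp_rot"][2]))
```

```text
[ 457.95348077 -361.7801713    29.80586778] [-3.13846823e+00 -2.27777485e-03 -1.62935745e+00]
18 rows [-0.038, -0.0014, -0.0] [0.0, -0.0, 0.0044] | total [-0.6819 -0.0507 -0.    ] [ 0.     -0.      0.0794]
```

View pics/w19b.png

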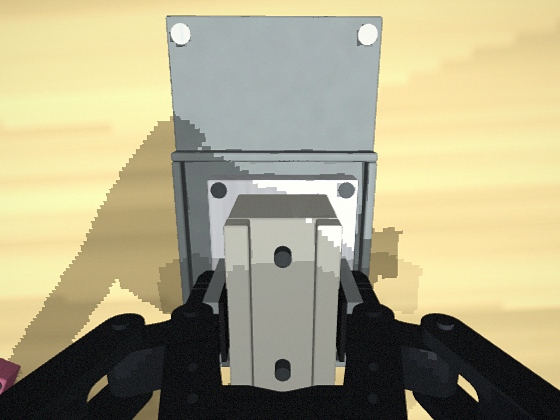

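Request:
{"op": "arm_command", "data": {"targets": [[0,0,-0.012,0,0,0],[0,0,-0.025,0,0,0],[0,0,-0.035,0,0,0],[0,0,-0.025,0,0,0],[0,0,-0.013,0,0,0],[0,0,0,0,0,0]]}}

```text
clock: 22.28
eef_pos: [458.7, -362.6, 142.8]
tcp_rot: [-3.135, -0.005, -1.629]
contact_force: [0.6, -1.0, -2.2]
opening: 0.436
```

Request:
{"op": "arm_command", "data": {"targets": [[-0.02,-0.0008,0,0,0,0.0042],[-0.0375,-0.0014,0,0,0,0.0042],[-0.0375,-0.0014,0,0,0,0.0042],[-0.0375,-0.0014,0,0,0,0.0042],[-0.0375,-0.0014,0,0,0,0.0042],[-0.0375,-0.0014,0,0,0,0.0042],[-0.0375,-0.0014,0,0,0,0.0042],[-0.0375,-0.0014,0,0,0,0.0042],[-0.0375,-0.0014,0,0,0,0.0042],[-0.0375,-0.0014,0,0,0,0.0042],[-0.0375,-0.0014,0,0,0,0.0042],[-0.0375,-0.0014,0,0,0,0.0042],[-0.0375,-0.0014,0,0,0,0.0042],[-0.0375,-0.0014,0,0,0,0.0042],[-0.0375,-0.0014,0,0,0,0.0042],[-0.0375,-0.0014,0,0,0,0.0042],[-0.0375,-0.0014,0,0,0,0.0042],[-0.0375,-0.0014,0,0,0,0.0042],[-0.022,-0.0013,0,0,0,0.0042]]}}

```text
clock: 23.87
eef_pos: [547.9, 315.8, 136.6]
tcp_rot: [-3.14, -0.001, -1.708]
contact_force: [1.0, 0.0, -2.6]
opening: 0.435
```

Request:
{"op": "arm_command", "data": {"targets": [[0,0,0,0,0,0],[0,0,0,0,0,0]]}}

```text
clock: 24.03
eef_pos: [547.3, 313.0, 136.3]
tcp_rot: [-3.141, -0.003, -1.707]
contact_force: [-0.2, -1.0, -2.3]
opening: 0.439
```

Run:
```python
from h import *
f=grab("wrist","w20");cv2.imwrite("pics/w20b.png",cv2.convertScaleAbs(f["image"],alpha=1.4))
rows(548.5,316,120,-.138-np.pi/2)
```

```text
1 rows [-0.0043, -0.0007, 0.0164] [-0.0003, -0.0035, 0.001] | total [-0.0043 -0.0007  0.0164] [-0.0003 -0.0035  0.001 ]
```

View pics/w20b.png

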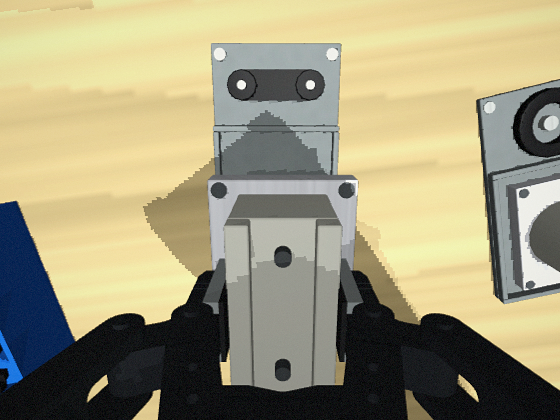

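Request:
{"op": "arm_command", "data": {"targets": [[-0.004,-0.0007,0.016,0,-0.003,0.001],[0,0,0.03,0,0,0],[0,0,0.03,0,0,0],[0,0,0.015,0,0,0],[0,0,0.006,0,0,0],[0,0,0.004,0,0,0],[0,0,0.003,0,0,0],[0,0,0,0,0,0],[0,0,0,0,0,0]]}}

```text
clock: 24.83
eef_pos: [550.5, 316.4, 34.7]
tcp_rot: [-3.138, 0.002, -1.71]
contact_force: [-0.0, 0.3, -1.5]
opening: 0.436
```

Run:
```python
from h import *
f=grab("wrist","w21");cv2.imwrite("pics/w21b.png",cv2.convertScaleAbs(f["image"],alpha=1.4))
```

```text
(no output)
```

View pics/w21b.png

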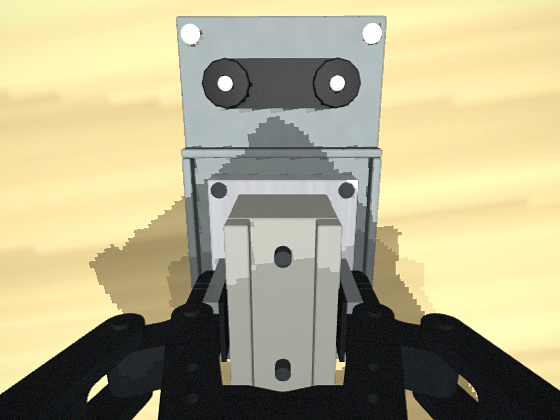

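Request:
{"op": "arm_command", "data": {"targets": [[0,0.001,0.002,0,0,0],[0,0,0.0015,0,0,0],[0,0,0.001,0,0,0],[0,0,0.0005,0,0,0],[0,0,0,0,0,0]]}}

```text
clock: 25.3
eef_pos: [548.9, 316.7, 29.8]
tcp_rot: [-3.139, 0.002, -1.71]
contact_force: [-3.4, -1.5, 8.8]
opening: 0.436
```

Touching down (about 9 N). Release and lift.

Request:
{"op": "arm_command", "data": {"targets": [[0,0,0,0,0,0],[0,0,0,0,0,0],[0,0,0,0,0,0],[0,0,0,0,0,0],[0,0,-0.01,0,0,0],[0,0,-0.03,0,0,0],[0,0,-0.04,0,0,0],[0,0,-0.04,0,0,0],[0,0,-0.04,0,0,0],[0,0,0,0,0,0],[0,0,0,0,0,0]], "fingers": 0.085}}

```text
clock: 26.22
eef_pos: [550.1, 317.2, 192.5]
tcp_rot: [-3.134, 0.005, -1.71]
contact_force: [0.5, -0.3, -1.4]
opening: 0.998
```

Run:
```python
from h import *
f=grab("wrist","w22");crop(f["image"],190,50,370,250,3,"pics/w22c.png",1.4)
s=grab("side","s22");crop(s["image"],190,90,390,280,4,"pics/s22c.png",1.2)
```

```text
(no output)
```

View pics/w22c.png

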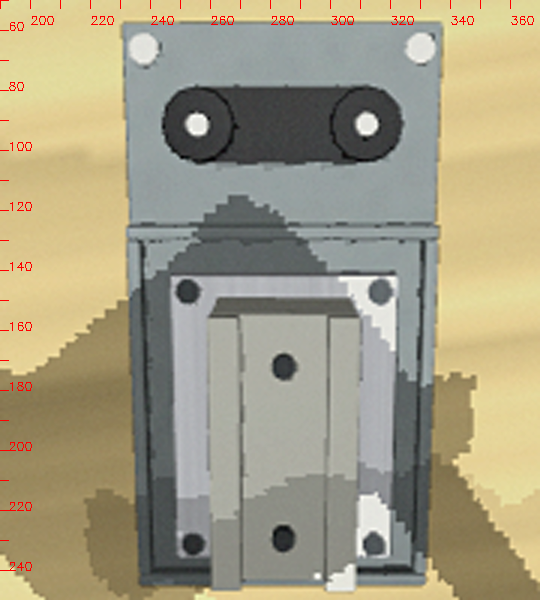

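View pics/s22c.png

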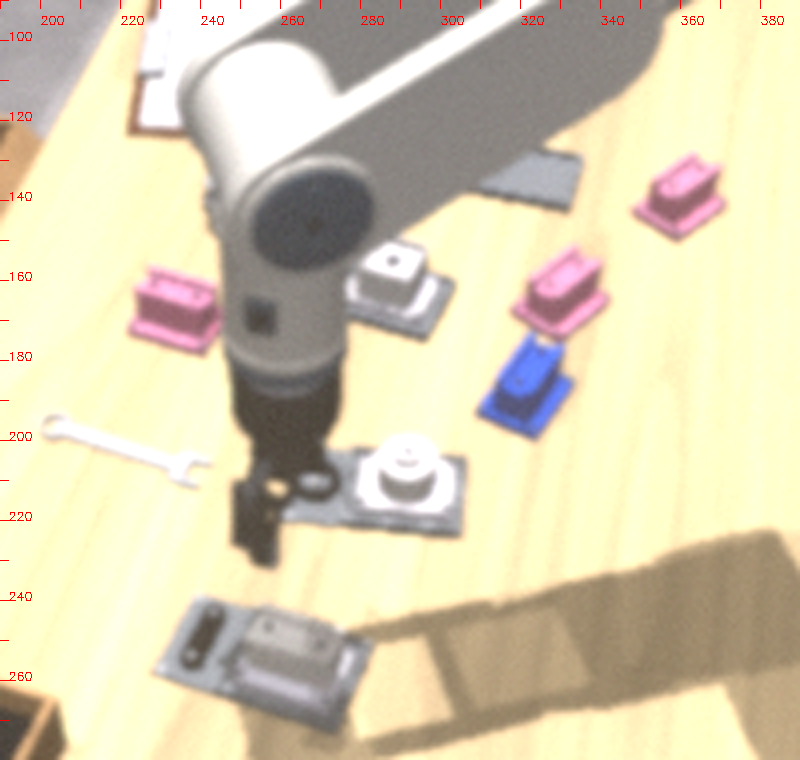

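Run:
```python
from h import *
o=np.array([190,50])
D={"w11":("cap",[(113,25),(433,25),(116,229),(430,229),(130,588),(416,588)],[(181,286),(375,286)],[560,-137,-.17]),
"w17":("ring",[(113,16),(438,16),(113,226),(432,226),(127,588),(419,590)],[(181,289),(378,289),(372,547),(187,547)],[496,110,.11]),
"w22":("bar",[(122,23),(442,23),(126,229),(438,229),(138,583),(426,583)],[(188,291),(380,291),(374,544),(193,544)],[547,316,-.14])}
for n,(k,s,b,x0) in D.items():
    f=load(f"pics/{n}.npz")
    q,e=fit(f,[(108,44,6),(108,-44,6),(54,44,14),(54,-44,14),(-54,44,14),(-54,-44,14)],np.array(s)/3+o,x0)
    p,e2=fit(f,[(37.3,27.3,18),(37.3,-27.3,18),(-37.3,-27.3,18),(-37.3,27.3,18)][:len(b)],np.array(b)/3+o,x0)
    print(k,q.round(3),p.round(3),(p-q).round(3),abs(e).max(),abs(e2).max())
```

```text
cap [ 5.59733e+02 -1.37026e+02 -1.73000e-01] [ 5.60759e+02 -1.38650e+02 -1.73000e-01] [ 1.026e+00 -1.625e+00  1.000e-03] 0.6955609848173196 0.2859735088906632
ring [4.96305e+02 1.09840e+02 1.06000e-01] [4.95843e+02 1.08005e+02 1.10000e-01] [-0.462 -1.835  0.004] 1.1457724000745202 0.3268031537743923
bar [ 5.4723e+02  3.1615e+02 -1.3800e-01] [ 5.46026e+02  3.15773e+02 -1.39000e-01] [-1.204e+00 -3.760e-01 -1.000e-03] 1.1087758361268527 0.4773310156531636
```

Run:
```python
from h import *
from rig import r
t=grab("top","t23");a=cv2.imread("pics/top0.png");d=cv2.absdiff(a,t["image"]).max(2)
for n,(x0,y0,x1,y1) in {"bin":(105,185,162,255),"chuck":(383,118,408,146),"spanner":(270,100,300,165)}.items(): print(n,(d[y0:y1,x0:x1]>40).sum(),d[y0:y1,x0:x1].mean().round(1))
crop(t["image"],100,90,420,260,2,"pics/t23c.png")
```

```text
bin 107 8.1
chuck 0 3.5
spanner 0 3.3
```

View pics/t23c.png

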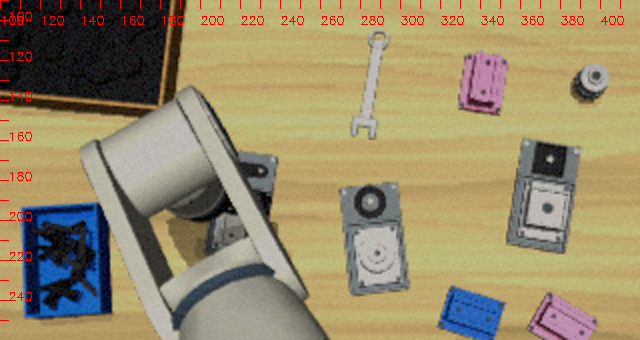

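Bin, chuck and spanner stand as at the start (the bin's differing pixels come from the arm overlapping that window); ring and cap are on their seats (275,190 and 375,200).

```bash
python3 -c "
from rig import r
print(r.sign_off())"
```

```text
the job is handed in; nothing more can be done
None
```

All three nests are on the seats with their matching samples. I parked nest_bar on the spare seat, moved nest_cap to seat_cap and nest_ring to seat_ring, then moved nest_bar to seat_bar. It took about 26 s of the 102 s allowed.

- **Nest positions:** the wrist pictures taken after each release put every nest within about 2 mm and 0.01 rad of its seat centre. Each nest was lowered onto the tray floor until 5–9 N of contact force, then released. I read tilt and height only by eye and from the touchdown height; both looked right.
- **Spare seat:** the visible part looks empty in the last side picture; the arm hid the rest. It was out of my last top crop, but its only nest was seen landing on seat_bar.
- **Bystanders:** the drill chuck and spanner showed no change between the first and last top pictures. The parts bin window had 107 differing pixels. I put these down to the arm overlapping that window in the last picture, since the bin looked unmoved and the arm never went near it.
- **Camera disagreement:** the top camera placed things 2–4 mm away from where the wrist camera did. I used the wrist values.

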